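# Shut off the airbrush line in the valve case

## Task

Shut off the airbrush air line: slide the plywood cover of the wooden valve case all the way along its rails until the hatch is fully open, then push the lever with the round disc on its end fully round to its shut stop. Only push with the fingers: do not lift the cover off the case, leave the plain straight lever where it is, and do not disturb the jar, cup and tin standing around; finish with the cover still open.

Things in the scene. Friction and masses are not known exactly. Their poses are not given: they have to be found in the camera images.
- case: Flat dark wooden case fixed to the table, 264 (its x) x 360 (its y) x 60 mm high, with a hatch in its -y half and a solid deck, top at 60 mm, in its +y half. Origin at the centre of its underside, z up, turned up to 0.3 rad. Rails 8 mm wide along both long edges and stops at both short ends rise to 70 mm above the table.
- hatch (a point): Centre of the hatch mouth, level with the case's rim, 60 mm above the table. The hatch is open above, 220 (case x) x 150 (case y) mm inside, its floor 8 mm above the table. Two pipes, tops at 26 mm, run along y through it.
- cover: Loose plywood sliding cover, 244 (x) x 166 (y) x 10 mm, 0.25 to 0.5 kg, lying on the case top between the rails with 2 mm play each side. Origin at the centre of its underside, axes along the case's. Closed, its origin is above the hatch's centre (to 4 mm). It slides to the case's +y, over the deck, 168 mm or so until it meets the far stop. Needs roughly 2 to 5 N.
- batten (a point): Centre of the wooden batten that stands across the cover's middle, to be pushed against: 120 (x) x 16 (y) x 16 mm high, from 70 to 86 mm above the table.
- far_stop (a point): Middle of the inner face of the stop at the case's +y end, which the cover's edge meets when the hatch is fully open (cover origin then 83 mm short of this point in case y).
- marked_lever (a joint): Angle (rad) of the ball-valve lever with the round disc end, which is to be shut. 0 to 0.2 at the start: open, pointing to the case's -y. It turns counter-clockwise seen from above (the tip first moves to the case's +x) to 1.571: shut stop, pointing to +x. It stays where it is left; needs about 2 to 3 N at the disc.
- marked_pivot (a point): On the vertical turning axis of the disc-ended lever, at the lever's mid-height, 46 mm above the table. In the hatch, at case x = -45 or 40 mm (which of the two varies), y about -45 mm. The brass valve body below it has its top at 31 mm.
- marked_tip (a point): Centre of the lever's round disc, 50 mm from the pivot; disc 26 mm across; the steel bar from pivot to disc is 12 mm wide. Disc and bar span 40 to 52 mm above the table, so they lie under the cover when it is closed.
- plain_lever (a joint): Angle of the other lever, a plain straight bar without disc, same sense and range. It starts open, at 0 to 0.1, and must be left there.
- plain_pivot (a point): On the vertical axis of the plain lever, 46 mm above the table, at the other of the two places.
- plain_tip (a point): Point on the plain lever 50 mm from its pivot; the bar is 12 mm wide and ends 63 mm from the pivot, spanning 40 to 52 mm above the table.
- jar: Glass jar with steel lid, 64 mm across, 100 mm tall, standing on the table off the case's -y end; origin at its underside. To be left alone.
- cup: White plastic cup, 60 mm across, 55 mm tall, standing off the case's +y end; origin at its underside. To be left alone.
- tin: Small steel tin with a paper label, 60 mm across, 75 mm tall, standing off the case's +y end; origin at its underside. To be left alone.

How it is judged (in metres and radians):
On the way, in this order (a step that is already met when the one before it is completed fails the run):
1. the cover is slid along its rails until the hatch is open (y of cover in the frame of case above 0.072 m), for 0.2 s.
2. the disc-ended lever is pushed to its shut stop (value of joint marked_lever above 1.43 rad), for 0.2 s.
At the end, for the whole second after the job is handed in: The cover lies flat on the case between its rails, at rest, within 15 mm of the far stop; the disc-ended lever is within 8 degrees of its shut stop; the plain lever has been left open (under 0.25 rad); jar, cup and tin within 30 mm of where they stood (y of cover in the frame of case above 0.072 m and z of cover in the frame of case between 0.054 and 0.066 m and angle between cover's own z axis and vertical below 0.05 rad and linear speed of cover below 0.02 m/s and value of joint marked_lever above 1.43 rad and value of joint plain_lever below 0.25 rad and distance of each of jar, cup, tin from where it was at the start of the episode below 0.03 m); the robot touches nothing.
It fails at once if the cover is lifted off the case or tipped up (z of cover in the frame of case above 0.07 m or angle between cover's own z axis and vertical above 0.12 rad).
It fails at once if the plain lever is turned (value of joint plain_lever above 0.25 rad).
It fails at once if jar, cup or tin is pushed away, lifted or tipped (distance of any of jar, cup, tin from where it was at the start of the episode above 0.03 m or angle between any of jar, cup, tin's own z axis and vertical above 0.4 rad).
It also fails if it takes over 51 s, if anything falls off the work surface, if the arm or the gripper's body presses on something with over 40 N, if the wrist force passes 120 N, or if a joint passes its speed limit or range.

## Robot

A 6-joint arm with a two-finger parallel gripper is mounted at the origin on the work surface. World frame = base frame: x ahead of the robot, y to its left, z up, the work surface at z = 0. Lengths are in m, angles in degrees, forces in N, time in s.
With the tool pointing down it reaches from about 0.35 to 0.875 m from the base axis. Payload 4.2 kg.
Tool frame: the origin (TCP) lies midway between the tips of the shut fingers; the grasp point (between the pads) lies 19 mm behind it; z points along the fingers, y is the line along which they close (so a half turn about z gives the same grasp; the last joint's range is limited). The gripper opens to 87 mm and grips with 3 to 60 N. Pads are 19 mm wide; open, the fingers measure 117 mm over their backs; the gripper's body (75 mm by 190 mm) begins 51 mm behind the grasp point.
Start: joints at [87.525, 22.042, 0.453, 0, -68.411, -14.817], TCP at [0.186, 0.597, 0.223] pointing down, gripper open.
Joint ranges: [-179.83, 179.83], [-69.29, 118.12], [-61.27, 80.66], [-181.25, 117.63], [-171.15, -9.14], [-177.46, 177.46]. Speed limits (degrees/s): [159.86, 159.86, 180, 180, 180, 180].

## Interface

Orientations are given as a 3x3 rotation matrix whose columns are the frame's x, y, z axes.
In Python, from station import r, cams gives the robot as it stands.
- The arm moves only by the tool play_rows, never from a script. Its argument "commands" is text: rows parted by semicolons, each of 6 numbers parted by spaces: the shift along the world's x, y, z normalised to -1 to 1, where 1 is 30 mm, then the turn, a rotation vector about the world's x, y, z normalised to -1 to 1, where 1 is 0.15 rad. A call has 1 to 20 rows; each row shifts and turns the commanded pose from where the row before left it; what a row does not reach is not made up. A row lasts 1/10 s, in which the tool goes at most 50 mm and 8.59 degrees, less where a joint would pass 70% of its speed; a pose out of reach is approached as far as the arm can. A call with a number of a shift or a turn outside -1 to 1 is refused whole. A call with a gripper value outside its range is refused whole. "grip" is the finger opening in mm, from 0 to 87, set as the call begins (left out, the last holds). The fingers move at their own pace and stop on an object; the grip force is fixed at half the most. Time passes only in rows, so rows that do not move let the fingers close. It gives the time, the measured TCP pose, the force, the opening and the grip force at its end, in the units of the state.
- r.sense(): the state, without advancing time (a new reading comes with each control period).
- cams.capture(name): name is "scene" or "top"; returns (picture, depth): 420x560x3 uint8, blue, green, red; 420x560 float32, m along the optical axis (not along the pixel's ray), 0 where there is no reading.
- cams.camera_info(name): a dict with "mtx" (3x3 intrinsics, pixels), "R" (3x3) and "t" (3): a world point X has camera coordinates R X + t. Camera axes: x right, y down, z forward; pixel columns grow to the right and rows downward; lengths in m; the calibration is good to about 2 mm. A picture is of the moment at which its call begins. camera_info takes no time and is no camera call.
- r.finish_job(): hands the job in; it is judged then, once.
The state is a dict: "time_s": time; "joints": joint angles; "joint_velocities": joint speeds; "effort": joint torques, N m; "tcp_pos": TCP position; "ee_rot": TCP orientation; "wrist_force": force on the tool from outside, world axes, zero at the start; "moment": the same for the moment, N m; "gripper_width": opening from 0.0 (shut) to 1.0 (fully open); "gripper_force": force on a finger pad.
Only numpy, scipy, OpenCV 4.12 (cv2) and the standard library are available. Lean on these libraries where they do the work, as an engineer would, in place of code of your own. Each camera call takes 0.05 s, during which the arm holds its last target. There are 200 camera calls.

## Working session

There is one attempt and no reset: what is moved stays moved. The work goes in short steps, Python scripts to look and compute and a tool call to move; the robot and the scene stay as the last step left them, time stands still between calls to the robot, and variables do not carry over. Pictures are saved under pics/ and viewed, at most 10 in all, crops included, and the job is handed in when it is done.

Besides the shell and the picture viewer there is one more tool, called after ">>>" as name(argument=value, ...) on one line, values as JSON. play_rows: Moves the arm, as the interface text tells. Scaled input: -1 to 1 covers 30 mm each way for a shift and 0.15 rad each way for a turn. Its arguments: {"type":"object","properties":{"commands":{"type":"string"},"grip":{"type":"number"}},"required":["commands"]}

```bash
mkdir -p pics
cat > h.py <<'E'
from station import r, cams
import numpy as np, cv2
def snap(n,f):
    im,d=cams.capture(n); cv2.imwrite('pics/%s.png'%f,im); np.save('pics/%s.npy'%f,d); return im,d
def w(n,f,u,v,z=None):
    c=cams.camera_info(n); K,R,t=map(np.array,(c['mtx'],c['R'],c['t']))
    ray=np.linalg.inv(K)@[u,v,1]; C=-R.T@t; q=R.T@ray
    if z is None: s=np.load('pics/%s.npy'%f)[int(v),int(u)]
    else: s=(z-C[2])/q[2]
    return C+s*q
E
python3 - <<'E'
from h import *
snap('top','t0'); snap('scene','s0'); s=r.sense(); print(s['tcp_pos'],s['ee_rot'],s['time_s'])
for n in('top','scene'):
    c=cams.camera_info(n);print(-np.array(c['R']).T@c['t'])
E
```

```text
[0.1855844  0.59623703 0.22155805] [[ 9.54761514e-01 -2.97372154e-01 -5.03095945e-04]
 [-2.97372563e-01 -9.54759527e-01 -1.95059344e-03]
 [ 9.97165255e-05  2.01195847e-03 -9.99997971e-01]] 0.1
[0.38813329 0.01183618 1.31733301]
[ 1.06069081 -0.51026609  0.77685386]
```

View pics/t0.png

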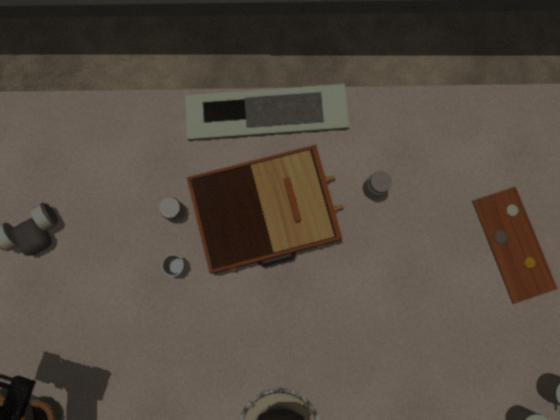

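View pics/s0.png

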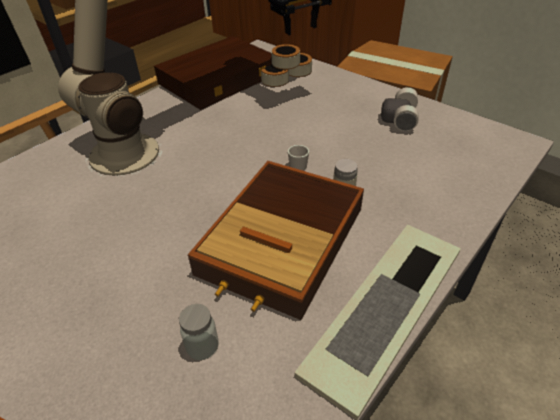

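The top view shows the case with corners near (189,179), (316,147), (340,239), (211,271), and the batten near (291,199). The jar is at (378,186), and the cup and tin are at (171,209) and (175,266). I'll enlarge this area.

Run:
```python
from h import *
im=cv2.imread('pics/t0.png')[135:285,150:350+0]
cv2.imwrite('pics/t0c.png',cv2.convertScaleAbs(cv2.resize(im,(800,600),interpolation=cv2.INTER_CUBIC),alpha=1.6))
```

```text
(no output)
```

View pics/t0c.png

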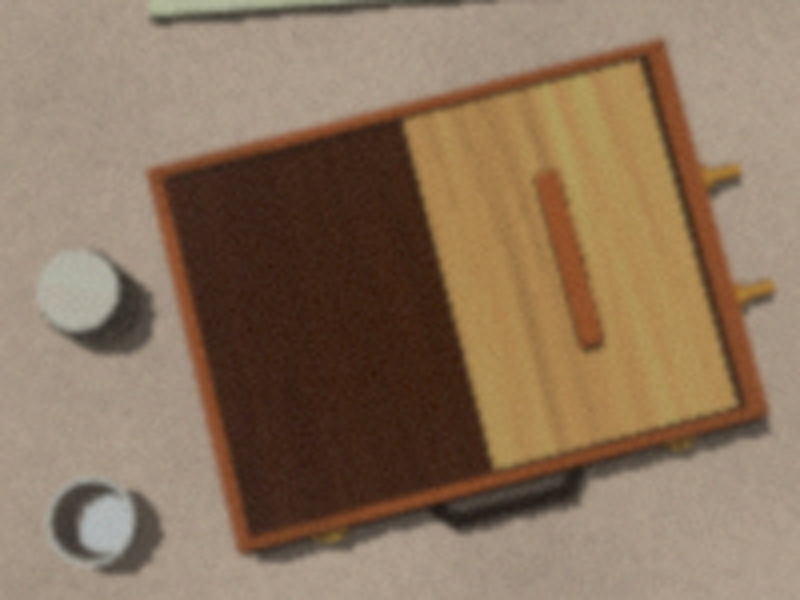

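```bash
cat >> h.py <<'E'
def cp(u,v,z): return w('top','t0',150+(u+.5)/4-.5,135+(v+.5)/4-.5,z)[:2]
P=[cp(*p,.07) for p in((150,172),(662,42),(768,412),(243,550))]
L=np.array([[.132,.18],[.132,-.18],[-.132,-.18],[-.132,.18]])
c0=np.mean(P,0); Q=np.array(P)-c0
a=np.arctan2((L[:,0]*Q[:,1]-L[:,1]*Q[:,0]).sum(),(L*Q).sum())
Rc=np.array([[np.cos(a),-np.sin(a)],[np.sin(a),np.cos(a)]])
def toc(p): return Rc.T@(np.array(p)[:2]-c0)
def tow(p): return Rc@np.array(p)+c0
E
python3 - <<'E'
from h import *
print(c0,a,[toc(p)for p in P])
b=cp(568,260,.086); print('batten',b,toc(b))
print([toc(w('top','t0',u,v,z)) for u,v,z in((378,183,.1),(170,208,.07),(175,266,.05))])
for y in(-.15,-.11,.0,.07): print(y,tow([0,y]))
s=r.sense();print(np.degrees(np.arctan2(s['ee_rot'][1][1],s['ee_rot'][0][1])),np.degrees(a))
E
```

```text
[0.58109101 0.02921431] 0.24138462585168802 [array([0.13004472, 0.17810084]), array([ 0.12962315, -0.17747383]), array([-0.13008296, -0.17774024]), array([-0.12958491,  0.17711323])]
batten [ 0.59796683 -0.04444372] [-0.00122121 -0.07555665]
[array([-0.01822858, -0.30415602]), array([0.06148054, 0.24078143]), array([-0.08914586,  0.2661035 ])]
-0.15 [ 0.61694811 -0.11643688]
-0.11 [ 0.60738622 -0.07759656]
0.0 [0.58109101 0.02921431]
0.07 [0.5643577  0.09718486]
-107.29987287450189 13.830320300646187
```

>>> play_rows(commands="0.5 -0.83 0 0 0 0.18;0.5 -0.83 0 0 0 0.18;0.5 -0.83 0 0 0 0.18;0.5 -0.83 0 0 0 0.18;0.5 -0.83 0 0 0 0.18;0.5 -0.83 0 0 0 0.18;0.5 -0.83 0 0 0 0.18;0.5 -0.83 0 0 0 0.18;0.5 -0.83 0 0 0 0.18;0.5 -0.83 0 0 0 0.18;0.5 -0.83 0 0 0 0.18;0.5 -0.83 0 0 0 0.18;0.5 -0.83 0 0 0 0.18;0.5 -0.83 0 0 0 0.18;0.5 -0.83 0 0 0 0.18;0.5 -0.83 0 0 0 0.18;0.5 -0.83 0 0 0 0.18;0.5 -0.83 0 0 0 0.18;0.5 -0.83 0 0 0 0.18;0.5 -0.83 0 0 0 0.2", grip=0)

```text
time_s: 2.1
tcp_pos: [0.4859, 0.0975, 0.2222]
ee_rot: [[0.971, 0.24, -0.001], [0.24, -0.971, -0.0], [-0.001, -0.0, -1.0]]
wrist_force: [0.4, 0.4, 0.0]
gripper_width: 0.003
gripper_force: 0.0
```

>>> play_rows(commands="0.53 -0.83 0 0 0 0;0.53 -0.83 0 0 0 0;0.53 -0.83 0 0 0 0;0.53 -0.83 0 0 0 0;0.53 -0.83 0 0 0 0;0.53 -0.83 0 0 0 0;0.53 -0.83 0 0 0 0;0.53 -0.83 0 0 0 0;0 0 -0.8 0 0 0;0 0 -0.8 0 0 0;0 0 -0.8 0 0 0;0 0 -0.8 0 0 0;0 0 -0.4 0 0 0;0 0 0 0 0 0;0 0 0 0 0 0")

```text
time_s: 3.6
tcp_pos: [0.6135, -0.1005, 0.1152]
ee_rot: [[0.971, 0.239, 0.001], [0.239, -0.971, -0.0], [0.001, 0.001, -1.0]]
wrist_force: [-0.3, 0.0, 0.4]
gripper_width: 0.006
gripper_force: 0.0
```

>>> play_rows(commands="0 0 -0.5 0 0 0;0 0 -0.4 0 0 0;0 0 -0.25 0 0 0;0 0 -0.15 0 0 0;0 0 0 0 0 0;0 0 0 0 0 0")

```text
time_s: 4.2
tcp_pos: [0.6133, -0.1005, 0.0759]
ee_rot: [[0.971, 0.239, 0.001], [0.239, -0.971, -0.0], [0.001, 0.0, -1.0]]
wrist_force: [0.4, 0.9, 0.5]
gripper_width: 0.003
gripper_force: 0.0
```

Run:
```python
from h import *
s=r.sense();print(s['tcp_pos'],toc(s['tcp_pos']),s['wrist_force'])
```

```text
[ 0.6133081  -0.10048541  0.07593303] [ 0.00027868 -0.13364086] [0.40976832 0.89348662 0.51328523]
```

>>> play_rows(commands="-0.072 0.291 0 0 0 0;-0.072 0.291 0 0 0 0;-0.072 0.291 0 0 0 0;-0.072 0.291 0 0 0 0;-0.072 0.291 0 0 0 0;-0.072 0.291 0 0 0 0;-0.072 0.291 0 0 0 0;-0.072 0.291 0 0 0 0;-0.072 0.291 0 0 0 0;-0.072 0.291 0 0 0 0;-0.072 0.291 0 0 0 0;-0.072 0.291 0 0 0 0;-0.072 0.291 0 0 0 0;-0.072 0.291 0 0 0 0;-0.072 0.291 0 0 0 0;-0.072 0.291 0 0 0 0;-0.072 0.291 0 0 0 0;-0.072 0.291 0 0 0 0;-0.072 0.291 0 0 0 0;-0.072 0.291 0 0 0 0")

```text
time_s: 6.2
tcp_pos: [0.5695, 0.0749, 0.0755]
ee_rot: [[0.971, 0.239, -0.0], [0.239, -0.971, -0.0], [-0.0, 0.0, -1.0]]
wrist_force: [0.5, -3.0, 0.9]
gripper_width: 0.006
gripper_force: 1.1
```

Still sliding at 3 N. I'll continue in small steps to the stop.

>>> play_rows(commands="-0.04 0.16 0 0 0 0;-0.04 0.16 0 0 0 0;-0.03 0.12 0 0 0 0;-0.02 0.08 0 0 0 0;0 0 0 0 0 0")

```text
time_s: 6.7
tcp_pos: [0.5656, 0.0902, 0.0753]
ee_rot: [[0.971, 0.239, -0.0], [0.239, -0.971, 0.0], [-0.0, -0.001, -1.0]]
wrist_force: [0.0, -0.7, 0.7]
gripper_width: 0.007
gripper_force: 0.0
```

Run:
```python
from h import *
im,_=snap('top','t1');s=r.sense();print(s['tcp_pos'],toc(s['tcp_pos']),s['wrist_force'])
cv2.imwrite('pics/t1c.png',cv2.convertScaleAbs(cv2.resize(im[135:285,150:350],(800,600),interpolation=cv2.INTER_CUBIC),alpha=1.6))
```

```text
[0.56562836 0.09005897 0.07530689] [-0.00046961  0.06277695] [ 0.23137419 -0.28044856 -0.11270801]
```

View pics/t1c.png

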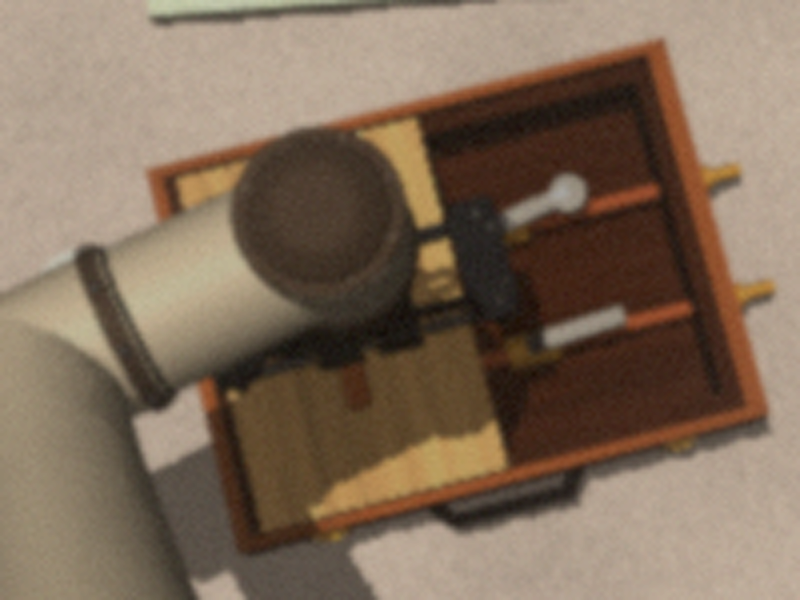

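The cover is almost open. The disc lever is the upper one (case +x), with its disc at crop pixel (568,193). The plain lever is the lower one, with its end at (622,318). I'll nudge the cover to the stop.

>>> play_rows(commands="-0.02 0.08 0 0 0 0;-0.02 0.08 0 0 0 0;-0.02 0.08 0 0 0 0")

```text
time_s: 7.05
tcp_pos: [0.5638, 0.0969, 0.0753]
ee_rot: [[0.971, 0.239, -0.001], [0.239, -0.971, -0.0], [-0.001, 0.0, -1.0]]
wrist_force: [0.1, -1.2, 0.0]
gripper_width: 0.005
gripper_force: 0.5
```

Run:
```python
from h import *
print('edge',toc(cp(425,120,.07)),toc(cp(505,468,.07)))
print('disc',toc(cp(568,193,.052)),'neck',toc(cp(505,220,.052)),'plain end',toc(cp(622,318,.052)))
s=r.sense();print(toc(s['tcp_pos']),s['wrist_force'])
```

```text
edge [ 0.1178977 -0.0087694] [-0.12155178 -0.00109463]
disc [ 0.04854821 -0.09045718] neck [ 0.04139042 -0.04435399] plain end [-0.04335104 -0.10325052]
[-0.00061128  0.06989427] [ 0.11529925 -1.21304022  0.02638109]
```

>>> play_rows(commands="-0.02 0.08 0 0 0 0;-0.02 0.08 0 0 0 0;-0.01 0.05 0 0 0 0")

```text
time_s: 7.35
tcp_pos: [0.5633, 0.0986, 0.0762]
ee_rot: [[0.971, 0.24, -0.001], [0.24, -0.971, -0.008], [-0.002, 0.007, -1.0]]
wrist_force: [7.2, -23.2, 1.0]
gripper_width: 0.007
gripper_force: 12.3
```

Firm contact at the stop (23 N). I'll back off, lift, and compute the lever path.

>>> play_rows(commands="0.08 -0.32 0 0 0 0;0.08 -0.32 0 0 0 0;0 0 0.5 0 0 0;0 0 0.8 0 0 0;0 0 0.5 0 0 0;0.2 -0.8 0 0 0 0;0.2 -0.8 0 0 0 0;0.2 -0.8 0 0 0 0;0.2 -0.8 0 0 0 0;0.1 -0.4 0 0 0 0;0 0 0 0 0 0;0 0 0 0 0 0")

```text
time_s: 8.55
tcp_pos: [0.5942, -0.0235, 0.1294]
ee_rot: [[0.971, 0.239, -0.0], [0.239, -0.971, 0.0], [-0.0, -0.0, -1.0]]
wrist_force: [-1.0, -0.0, 0.7]
gripper_width: 0.007
gripper_force: 0.0
```

Run:
```python
from h import *
im,_=snap('top','t2');s=r.sense();p=np.array(s['tcp_pos']);print(p,toc(p),s['wrist_force'])
g=tow([.006,-.095]);print('to start',(g-p[:2])/.03,(0.036-p[2])/.03)
piv=np.array([.040,-.045]);pts=[np.array([.006,-.095])]
for th in np.arange(.15,1.66,.1):
    c,s_=np.cos(th),np.sin(th);pts.append(piv+.05*np.array([s_,-c])-.013*np.array([c,s_])-np.array([.0095*c,.012*s_]))
for q in pts: print(np.round(q,3),end=' ')
print();print(np.round(np.diff([tow(q) for q in pts],axis=0)/.03,2))
cv2.imwrite('pics/t2c.png',cv2.convertScaleAbs(cv2.resize(im[135:285,150:350],(800,600),interpolation=cv2.INTER_CUBIC),alpha=1.6))
```

```text
[ 0.59421166 -0.02317081  0.12947514] [ 0.00021773 -0.05400282] [-0.57950792  0.63889381  0.1556179 ]
to start [ 0.51383005 -1.28087833] -3.115838008845963
[ 0.006 -0.095] [ 0.025 -0.098] [ 0.031 -0.1  ] [ 0.036 -0.101] [ 0.041 -0.101] [ 0.047 -0.101] [ 0.052 -0.1  ] [ 0.058 -0.099] [ 0.063 -0.097] [ 0.068 -0.094] [ 0.072 -0.092] [ 0.076 -0.088] [ 0.08  -0.084] [ 0.084 -0.08 ] [ 0.087 -0.076] [ 0.09  -0.071] [ 0.092 -0.066] 
[[ 0.65  0.05]
 [ 0.18 -0.  ]
 [ 0.18  0.01]
 [ 0.18  0.03]
 [ 0.18  0.05]
 [ 0.17  0.07]
 [ 0.16  0.08]
 [ 0.15  0.1 ]
 [ 0.14  0.12]
 [ 0.13  0.13]
 [ 0.11  0.14]
 [ 0.1   0.15]
 [ 0.08  0.16]
 [ 0.06  0.17]
 [ 0.05  0.18]
 [ 0.03  0.18]]
```

View pics/t2c.png

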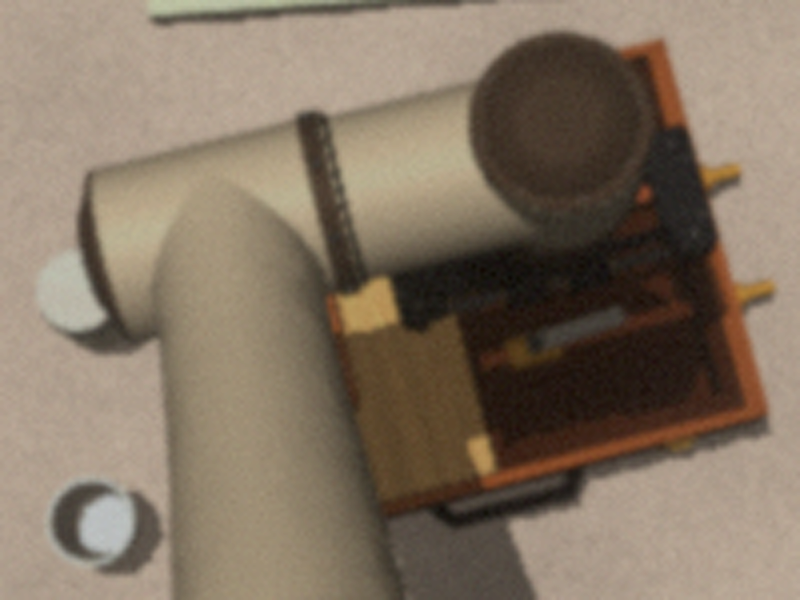

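The arm hides the disc lever. The plain lever is clear at (580,328), and the cover edge is now near (478,450). Next I'll move over the gap between the levers and go down.

>>> play_rows(commands="0.26 -0.62 0 0 0 0;0.25 -0.62 0 0 0 0;0 0 0 0 0 0;0 0 -0.7 0 0 0;0 0 -0.7 0 0 0;0 0 -0.6 0 0 0;0 0 -0.5 0 0 0;0 0 -0.4 0 0 0;0 0 -0.2 0 0 0;0 0 0 0 0 0")

```text
time_s: 9.6
tcp_pos: [0.6092, -0.0606, 0.0359]
ee_rot: [[0.971, 0.24, -0.001], [0.24, -0.971, -0.0], [-0.001, -0.0, -1.0]]
wrist_force: [-0.3, -0.3, 0.4]
gripper_width: 0.002
gripper_force: 0.0
```

>>> play_rows(commands="0.33 0.02 0 0 0 0;0.32 0.03 0 0 0 0;0.18 0 0 0 0 0;0.18 0.01 0 0 0 0;0.18 0.03 0 0 0 0;0.18 0.05 0 0 0 0;0.17 0.07 0 0 0 0;0.16 0.08 0 0 0 0;0.15 0.1 0 0 0 0")

```text
time_s: 10.5
tcp_pos: [0.6658, -0.0495, 0.0366]
ee_rot: [[0.971, 0.239, 0.0], [0.239, -0.971, -0.0], [0.0, 0.0, -1.0]]
wrist_force: [-1.8, -2.7, -0.4]
gripper_width: 0.003
gripper_force: 0.9
```

Run:
```python
from h import *
s=r.sense();print(toc(s['tcp_pos']),Rc.T@np.array(s['wrist_force'])[:2],s['moment'])
```

```text
[ 0.06338898 -0.09669139] [-2.39722536 -2.23546258] [-0.56717476  0.40707048 -0.05932517]
```

The force direction (about 43° in case axes) shows the lever at mid-turn, as planned. I'll continue.

>>> play_rows(commands="0.14 0.12 0 0 0 0;0.13 0.13 0 0 0 0;0.11 0.14 0 0 0 0;0.1 0.15 0 0 0 0;0.08 0.16 0 0 0 0;0.05 0.17 0 0 0 0;0.02 0.18 0 0 0 0")

```text
time_s: 11.2
tcp_pos: [0.6849, -0.0175, 0.0368]
ee_rot: [[0.971, 0.239, 0.002], [0.239, -0.971, 0.0], [0.002, 0.0, -1.0]]
wrist_force: [1.9, -2.8, -1.2]
gripper_width: 0.007
gripper_force: 1.5
```

Run:
```python
from h import *
s=r.sense();print(toc(s['tcp_pos']),Rc.T@np.array(s['wrist_force'])[:2],s['moment'])
```

```text
[ 0.08966346 -0.07019922] [ 1.15449429 -3.13822644] [-0.87193114 -0.41086573  0.00864447]
```

Now I'll push along case +y until the stop is felt.

>>> play_rows(commands="-0.03 0.1 0 0 0 0;-0.03 0.1 0 0 0 0;-0.02 0.06 0 0 0 0")

```text
time_s: 11.5
tcp_pos: [0.6828, -0.0102, 0.0372]
ee_rot: [[0.971, 0.239, 0.003], [0.24, -0.971, -0.001], [0.003, 0.001, -1.0]]
wrist_force: [5.6, -8.2, -1.6]
gripper_width: 0.006
gripper_force: 4.5
```

>>> play_rows(commands="-0.02 0.08 0 0 0 0;-0.02 0.08 0 0 0 0;0 0 0 0 0 0;0 0 0 0 0 0")

```text
time_s: 11.9
tcp_pos: [0.6828, -0.0098, 0.0373]
ee_rot: [[0.971, 0.238, 0.004], [0.238, -0.971, -0.004], [0.003, 0.005, -1.0]]
wrist_force: [8.1, -16.2, -3.4]
gripper_width: 0.01
gripper_force: 8.8
```

Solid stop at about 18 N. I'll back off in case -y, lift clear, move away and look.

>>> play_rows(commands="0.05 -0.25 0 0 0 0;0.05 -0.25 0 0 0 0;0 -0.2 0 0 0 0;0 0 0.5 0 0 0;0 0 0.8 0 0 0;0 0 1 0 0 0;0 0 1 0 0 0;0 0 1 0 0 0;-0.5 -0.8 0.5 0 0 0;-0.7 -0.8 0 0 0 0;-0.7 -0.8 0 0 0 0;-0.7 -0.8 0 0 0 0;-0.7 -0.8 0 0 0 0;-0.7 -0.8 0 0 0 0;-0.7 -0.8 0 0 0 0;-0.7 -0.8 0 0 0 0;-0.7 -0.8 0 0 0 0;0 0 0 0 0 0;0 0 0 0 0 0")

```text
time_s: 13.8
tcp_pos: [0.5005, -0.2424, 0.1818]
ee_rot: [[0.971, 0.238, 0.002], [0.238, -0.971, -0.0], [0.002, 0.001, -1.0]]
wrist_force: [-0.6, -0.6, 0.6]
gripper_width: 0.006
gripper_force: 0.0
```

Run:
```python
from h import *
im,_=snap('top','t3')
cv2.imwrite('pics/t3c.png',cv2.convertScaleAbs(cv2.resize(im[135:285,150:350],(800,600),interpolation=cv2.INTER_CUBIC),alpha=1.6))
```

```text
(no output)
```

View pics/t3c.png

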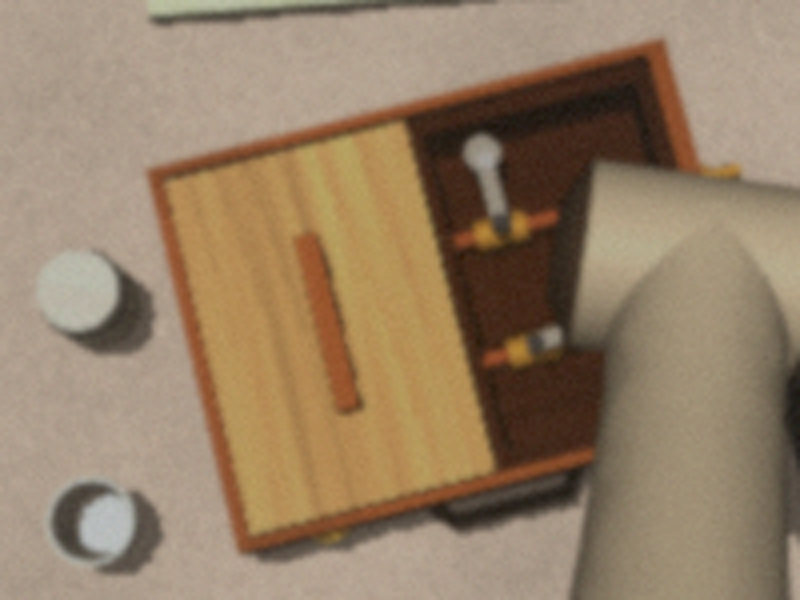

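The cover lies against the far stop. The disc lever, from (502,225) to (482,153), is parallel to case x, so it is shut. The plain lever is unmoved and the tin and cup are in place. I'll hand the job in.

```bash
python3 -c "
from station import r
print(r.finish_job())"
```

```text
the job is handed in; nothing more can be done
None
```

I slid the cover to its far stop and pushed the disc-ended lever round to its shut stop. The last picture showed the plain lever, cup and tin where they started; the arm hid the jar, though I kept clear of it. I handed the job in at about 14 s, with no verdict returned.

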